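Shut the gas off with the T-key

TASK

Shut off the gas to the hob: take the red-handled T-key out of its black holder, put its blade down the hole of the steel valve box, and turn it while pressing lightly until it drops into the slot hidden at the bottom. Then turn it clockwise to the shut stop, so that its handle bar lies in line with the two red marks, and leave it there, fully down in the valve. Do not knock over or push away the mug, the jar or the can.

Things in the scene. Friction and masses are not known exactly. Their poses are not given: they have to be found in the camera images.
- key_grip (a point): Centre of the handle bar of the loose upright T-key: a red plastic bar 70 mm long (along point x), 12 mm wide (y), 18 mm high (z, up), on top of a steel stem; grip it from above across its 12 mm width. Key: 92 mm high, 0.15 to 0.3 kg. Under the bar: a stem 14 mm in diameter, 40 mm long, down to the collar.
- key_collar (a point): Centre of the underside of the key's round steel collar (22 mm in diameter, 20 mm high), 69 mm below key_grip; same axes. The blade sticks out below it.
- key_tip (a point): Centre of the lower end of the key's flat blade, on the key's axis, 83 mm below key_grip; same axes. The blade is 22 mm wide (along x, in line with the bar), 6 mm thick (y) and 14 mm long; half a turn makes no difference to it.
- holder: Fixed black plastic block, 60 (x) x 50 (y) x 30 (z) mm, origin at the centre of its underside. The key starts standing in it, collar on its top face, blade in a slot of 24 x 8 mm along the block's x axis, bar along x; lift it more than 14 mm to free it.
- valve: Fixed steel valve box, 110 x 110 x 46 mm, origin at the centre of its underside, z up. Two red marks on its top, on the +x and -x sides of the hole, show the shut direction of the key's bar (along x); green marks at +y and -y show open. A copper pipe stub, 45 mm long and lower than the top, leaves its +x side.
- valve_mouth (a point): Centre of the round key hole in the box's top face (46 mm above the counter), axes as body valve. The hole is 25 mm in diameter, 12 mm deep, with a 2 mm chamfer. Key out of line with the slot: its tip stands 12 mm below this point. Within about 0.1 rad of the slot it drops in, until the collar rests on the spindle: tip 26 mm below this point.
- spindle_top (a point): Point fixed to the box at the bottom of the hole, centre of the flat top of the dark steel spindle, 12 mm below valve_mouth. Slot in the spindle: 25 mm long, 8.5 wide, 18 deep. This point's axes are the box's: the slot's angle is not reported. It starts 0.55 to 1.35 rad counter-clockwise (from above) of the red line and turns about z.
- valve_shut (a point): Middle of the red mark on the +x side, on the box top, 34 mm from the hole's axis. The spindle is stiff (0.12 N m friction), keeps its angle under a light press (below 15 N) and stays where left. Its stop is 0.04 rad counter-clockwise of the red line; the key's play in the slot (about 0.1 rad) lets the bar reach the line.
- mug: Blue ceramic mug, 80 mm wide, 90 mm high, origin at the centre of its underside. Loose bystander.
- jar: Amber glass jar with a steel lid, 60 mm wide, 85 mm high, origin at the centre of its underside. Loose bystander.
- can: Food can with a paper label, 66 mm wide, 100 mm high, origin at the centre of its underside. Loose bystander.

How it is judged:
On the way:
1. the key's blade has dropped into the spindle's slot (z of key_tip in the frame of valve_mouth below -0.021 m and horizontal distance between key_tip and valve_mouth below 0.006 m and angle between key_grip's own z axis and vertical below 0.14 rad), for 0.2 s.
At the end, for the whole second after the job is handed in: The key stands at rest, released, fully down in the valve (tip at least 21 mm below the mouth and within 6 mm of its axis, leaning less than 0.14 rad), its bar within 0.16 rad of the line of the red marks (all of step 1 and angle between the x axis of key_grip and the x axis of valve_mouth, either way round below 0.16 rad and linear speed of key below 0.02 m/s); the robot touches nothing.
It fails at once if the mug is pushed more than 40 mm or tipped (distance of mug from where it was at the start of the episode above 0.04 m or angle between mug's own z axis and vertical above 0.5 rad).
It fails at once if the jar is pushed more than 40 mm or tipped (distance of jar from where it was at the start of the episode above 0.04 m or angle between jar's own z axis and vertical above 0.5 rad).
It fails at once if the can is pushed more than 40 mm or tipped (distance of can from where it was at the start of the episode above 0.04 m or angle between can's own z axis and vertical above 0.5 rad).
It also fails if it takes over 54 s, if anything falls off the work surface, if the arm or the gripper's body presses on something with over 40 N, if the wrist force passes 120 N, or if a joint passes its speed limit or range.

ROBOT

A 6-joint arm with a two-finger parallel gripper is mounted at the origin on the work surface. World frame = base frame: x ahead of the robot, y to its left, z up, the work surface at z = 0. Lengths are in m, angles in rad, forces in N, time in s.
With the tool pointing down it reaches from about 0.325 to 0.85 m from the base axis. Payload 4.4 kg.
Tool frame: the origin (TCP) lies midway between the tips of the shut fingers; the grasp point (between the pads) lies 19 mm behind it; z points along the fingers, y is the line along which they close (so a half turn about z gives the same grasp; the last joint's range is limited). The gripper opens to 94 mm and grips with 3 to 60 N. Pads are 16 mm wide; open, the fingers measure 119 mm over their backs; the gripper's body (75 mm by 177 mm) begins 78 mm behind the grasp point.
Start: joints at [1.097, 0.207, 1.542, -0, 1.393, -0.15], TCP at [0.182, 0.545, 0.205] pointing down, gripper open.
Joint ranges: [-2.73, 2.73], [-0.86, 2.22], [0.23, 2.46], [-1.11, 4.25], [0.08, 2.63], [-2.82, 2.82]. Speed limits (rad/s): [2.79, 2.79, 3.14, 3.14, 3.14, 3.14].

INTERFACE

Orientations are given as a unit quaternion [w, x, y, z].
In Python, from plant import arm gives the robot as it stands.
- The arm moves only by the tool send_rows, never from a script. Its argument "moves" is a list that holds one entry, the list of rows, each a list of 7 numbers: the gripper command: -1 is fully open, 1 is shut, values between are in proportion, then the shift along the tool's x, y, z in m, then the turn, a rotation vector about the tool's x, y, z in rad. In form: [[[grip, dx, dy, dz, wx, wy, wz], ...]]. A call has 1 to 10 rows; each row is the pose to reach, as a shift and turn from the pose commanded when the call began, along the tool's axes at that moment; what a row does not reach only later rows make up. A row lasts 1/8 s, in which the tool goes at most 62.5 mm and 10.7 degrees, less where a joint would pass 70% of its speed; a pose out of reach is approached as far as the arm can. A call with a gripper value outside its range is refused whole. The fingers move at their own pace and stop on an object; "newtons" is the grip in N (left out, the last holds). Time passes only in rows, so rows that repeat a pose let the fingers close. It gives the time, the measured TCP pose, the force, the opening and the grip force at its end, in the units of the state.
- arm.state(): the state, without advancing time (a new reading comes with each control period).
- arm.snapshot(name): name is "scene" or "top" or "wrist"; returns a dict with "frame" (400x640x3 uint8, red, green, blue), "range_z" (400x640 float32, m along the optical axis (not along the pixel's ray), 0 where there is no reading), "fx", "fy", "cx", "cy" (pixels), "R" (3x3) and "t" (3): a world point X has camera coordinates R X + t. Camera axes: x right, y down, z forward; pixel columns grow to the right and rows downward; lengths in m; the calibration is good to about 2 mm. A picture is of the moment at which its call begins.
- arm.job_done(): hands the job in; it is judged then, once.
The state is a dict: "clock": time; "joint_positions": joint angles; "joint_vel": joint speeds; "joint_torque": joint torques, N m; "eef_pos": TCP position; "tool_rot": TCP orientation; "contact_force": force on the tool from outside, world axes, zero at the start; "torque": the same for the moment, N m; "width": finger opening in m; "gripper_force": force on a finger pad.
Only numpy, scipy, OpenCV 4.12 (cv2) and the standard library are available. Lean on these libraries where they do the work, as an engineer would, in place of code of your own. Each camera call takes 0.05 s, during which the arm holds its last target. There are 200 camera calls.

## Working session

There is one attempt and no reset: what is moved stays moved. The work goes in short steps, Python scripts to look and compute and a tool call to move; the robot and the scene stay as the last step left them, time stands still between calls to the robot, and variables do not carry over. Pictures are saved under pics/ and viewed, at most 10 in all, crops included, and the job is handed in when it is done.

Besides the shell and the picture viewer there is one more tool, called after "Request:" by a JSON object that holds its "method" and its "body". send_rows: Moves the arm, as the interface text tells. Its arguments: {"type":"object","properties":{"moves":{"type":"array"},"newtons":{"type":"number"}},"required":["moves"]}

```bash
ls; mkdir -p pics; python3 - <<'E'
from plant import arm
import cv2,numpy as np,pickle
s=arm.state();print(s)
d={}
for n in("scene","top"):
    d[n]=arm.snapshot(n);cv2.imwrite(f"pics/{n}0.png",d[n]["frame"][:,:,::-1])
    print(n,d[n]["fx"],d[n]["cx"],d[n]["cy"],-d[n]["R"].T@d[n]["t"])
pickle.dump(d,open("d0.pkl","wb"))
E
```

```text
pics
{'clock': 0.0, 'joint_positions': array([ 1.09751287e+00,  2.07413502e-01,  1.54293908e+00, -3.09609947e-05,
        1.39343411e+00, -1.50471238e-01]), 'joint_vel': array([-4.64605711e-04,  2.15980835e-04, -2.25947627e-03, -1.59095197e-03,
       -1.60940752e-03, -5.25766146e-05]), 'joint_torque': array([-9.08272577e-04, -3.70876515e+01, -2.81417030e+01,  6.99749985e-02,
        3.59547464e-02, -1.44513779e-04]), 'eef_pos': array([0.18205343, 0.54459174, 0.20430152]), 'tool_rot': array([-3.22115922e-04,  1.60703391e-01,  9.87002136e-01, -1.04877193e-03]), 'contact_force': array([ 0.8433089 , -1.25386001, -0.83027954]), 'torque': array([ 0.05343447, -0.04430882, -0.04681183]), 'gripper_force': 0.0, 'width': 0.09404236381585811}
scene 510.26216499902137 317.5371276385649 201.9138155202749 [ 1.14846823 -0.14516941  0.99012969]
top 400.0454259120971 329.43279161384817 201.31554476891947 [0.50188577 0.07366903 0.87734942]
```

View pics/top0.png

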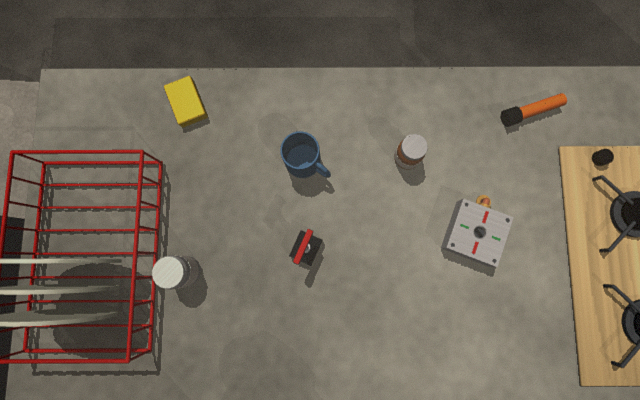

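View pics/scene0.png

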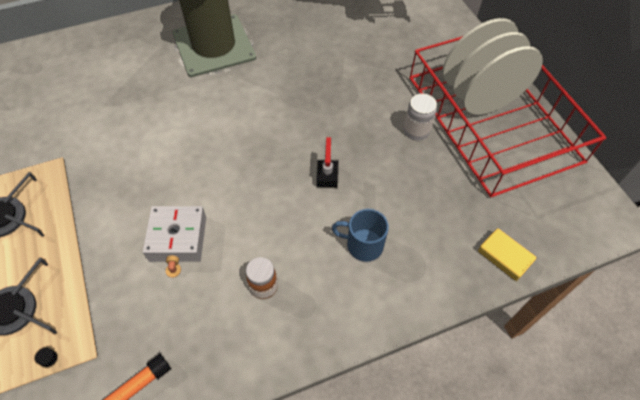

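The top view shows the key's red bar at about (303,246) on its black holder, and the valve hole at about (480,232), with red marks at (486,216) and (475,248). The pipe at (484,201) marks +x. The mug is at (300,153), the jar at (411,150) and the can at (170,272). The scene view shows the same things: bar (328,152), valve hole (174,229).

```bash
cat > h.py <<'E'
import numpy as np,cv2
def ray(c,uv,z):
    uv=np.atleast_2d(np.asarray(uv,float))
    d=np.c_[(uv[:,0]-c["cx"])/c["fx"],(uv[:,1]-c["cy"])/c["fy"],np.ones(len(uv))]@c["R"]
    o=-c["R"].T@c["t"]
    return o+d*((z-o[2])/d[:,2])[:,None]
def blobs(c,lo,hi,box,z,amin=8):
    u0,v0,u1,v1=box
    hsv=cv2.cvtColor(c["frame"],cv2.COLOR_RGB2HSV)[v0:v1,u0:u1].copy()
    hsv[...,0]=(hsv[...,0].astype(int)+30)%180   # red sits at 30
    m=cv2.inRange(hsv,np.array(lo),np.array(hi))
    n,lab,st,ce=cv2.connectedComponentsWithStats(m)
    out=[]
    for i in range(1,n):
        if st[i,4]<amin: continue
        v,u=np.nonzero(lab==i); P=ray(c,np.c_[u+u0,v+v0],z)[:,:2]
        r=cv2.minAreaRect(P.astype(np.float32)*1000)
        w,V=np.linalg.eigh(np.cov(P.T)); a=V[:,1]
        out.append((st[i,4],ce[i]+[u0,v0],P.mean(0),np.arctan2(a[1],a[0])%np.pi,np.array(r[1]),np.array(r[0])/1000))
    return out
RED=([20,120,70],[40,255,255]); GRN=([70,80,60],[120,255,255])
E
python3 - <<'E'
import pickle,numpy as np;from h import *
np.set_printoptions(precision=4,suppress=True)
d=pickle.load(open("d0.pkl","rb"))
for n,kb,vb in(("top",(280,220,330,280),(440,190,520,275)),("scene",(310,130,345,190),(140,200,215,260))):
    print(n)
    for b in blobs(d[n],*RED,kb,.108):print(" key",b)
    for b in blobs(d[n],*RED,vb,.046):print(" red",b)
    for b in blobs(d[n],*GRN,vb,.046):print(" grn",b)
    u0,v0,u1,v1=vb;g=d[n]["frame"][v0:v1,u0:u1].max(2)
    m=(g<70).astype(np.uint8);k,lab,st,ce=cv2.connectedComponentsWithStats(m)
    for i in range(1,k):
        if 40<st[i,4]<250:print(" hole",st[i],ce[i]+[u0,v0],ray(d[n],ce[i]+[u0,v0],.046))
for nm,u,v,z in(("mug",300,153,.09),("jar",413,146,.085),("can",168,272,.1)):print(nm,ray(d["top"],(u,v),z))
E
```

```text
top
 key (np.int32(242), array([302.4752, 246.1198]), array([0.5302, 0.1279]), np.float64(2.722366769235354), array([12.8876, 68.9533]), array([0.5306, 0.1278]))
 red (np.int32(31), array([485.4194, 200.4839]), array([ 0.6263, -0.2511]), np.float64(1.6888314200021408), array([14.689 , 10.5645]), array([ 0.627 , -0.2498]))
 red (np.int32(39), array([485.   , 216.641]), array([ 0.5922, -0.2482]), np.float64(2.7805552388609622), array([ 6.4673, 24.9705]), array([ 0.5925, -0.2482]))
 red (np.int32(39), array([474.7692, 247.2564]), array([ 0.5288, -0.2232]), np.float64(2.756143022783485), array([ 5.7718, 25.192 ]), array([ 0.5289, -0.2232]))
 grn (np.int32(16), array([464.125, 225.75 ]), array([ 0.5733, -0.2036]), np.float64(1.2031676876674455), array([15.5394,  3.9352]), array([ 0.5729, -0.2041]))
 grn (np.int32(17), array([495.7059, 237.7647]), array([ 0.5481, -0.2676]), np.float64(1.192459519942654), array([16.0502,  3.915 ]), array([ 0.5484, -0.2674]))
 hole [35 37  8 11 54] [478.4074 231.8519] [[ 0.5605 -0.2326  0.046 ]]
scene
 key (np.int32(149), array([327.7114, 151.2617]), array([0.5343, 0.1237]), np.float64(2.7247072702322215), array([12.8002, 75.7418]), array([0.5327, 0.1228]))
 red (np.int32(20), array([175.1, 214.6]), array([ 0.5282, -0.2248]), np.float64(2.751569260600921), array([ 4.2258, 21.8569]), array([ 0.5279, -0.2249]))
 red (np.int32(25), array([170.56, 242.44]), array([ 0.5902, -0.249 ]), np.float64(2.7470448485708676), array([ 4.832 , 20.8299]), array([ 0.5903, -0.249 ]))
mug [[0.7186 0.1354 0.09  ]]
jar [[ 0.7336 -0.095   0.085 ]]
can [[0.4821 0.3861 0.1   ]]
```

```bash
cat >> h.py <<'E'
from scipy.spatial.transform import Rotation as Ro
def delta(s,target,yaw):
    """shift+rotvec in the tool frame to a tool-down pose with tool x at yaw"""
    R0=Ro.from_quat(s["tool_rot"],scalar_first=True)
    R1=Ro.from_euler("z",yaw)*Ro.from_euler("x",np.pi)
    return R0.inv().apply(np.array(target)-s["eef_pos"]).round(4),(R0.inv()*R1).as_rotvec().round(4)
E
python3 - <<'E'
from plant import arm;from h import *
s=arm.state();print(delta(s,[.531,.128,.19],1.3),delta(s,[.531,.128,.19],-.419))
E
```

```text
(array([-0.4631, -0.2844,  0.0149]), array([-1.8000e-03,  1.3000e-03,  1.5188e+00])) (array([-0.4631, -0.2844,  0.0149]), array([ 3.0000e-04, -3.1000e-03, -3.0454e+00]))
```

Request:
{"method": "send_rows", "body": {"moves": [[[-1, -0.05, -0.03, 0.0, 0, 0, 0.15], [-1, -0.1, -0.06, 0.0, 0, 0, 0.3], [-1, -0.15, -0.09, 0.0, 0, 0, 0.45], [-1, -0.2, -0.12, 0.0, 0, 0, 0.6], [-1, -0.25, -0.15, 0, 0, 0, 0.76], [-1, -0.3, -0.18, 0, 0, 0, 0.91], [-1, -0.35, -0.21, 0, 0, 0, 1.07], [-1, -0.4, -0.25, 0.005, 0, 0, 1.22], [-1, -0.45, -0.275, 0.01, 0, 0, 1.37], [-1, -0.463, -0.284, 0.015, 0, 0, 1.52]]], "newtons": 50}}

```text
clock: 1.35
eef_pos: [0.5331, 0.1261, 0.1898]
tool_rot: [0.0, 0.799, 0.601, -0.0]
contact_force: [-0.0, 0.7, -0.9]
width: 0.0938
gripper_force: 0.0
```

Request:
{"method": "send_rows", "body": {"moves": [[[-1, 0, 0, 0, 0, 0, 0.18], [-1, 0, 0, 0, 0, 0, 0.36], [-1, 0, 0, 0, 0, 0, 0.54], [-1, 0, 0, 0, 0, 0, 0.72], [-1, 0, 0, 0, 0, 0, 0.9], [-1, 0, 0, 0, 0, 0, 1.08], [-1, 0, 0, 0, 0, 0, 1.26], [-1, 0, 0, 0, 0, 0, 1.44], [-1, 0, 0, 0, 0, 0, 1.62], [-1, 0, 0, 0, 0, 0, 1.72]]]}}

```text
clock: 2.6
eef_pos: [0.5309, 0.1291, 0.1898]
tool_rot: [0.0, 0.978, -0.211, -0.001]
contact_force: [-0.6, 0.8, 0.3]
width: 0.0936
gripper_force: 0.0
```

```bash
python3 - <<'E'
from plant import arm;from h import *
import pickle
np.set_printoptions(precision=4,suppress=True)
s=arm.state();print(s["clock"],s["eef_pos"],s["joint_positions"],delta(s,[.531,.128,.092],-.419))
c=arm.snapshot("wrist");cv2.imwrite("pics/w1.png",c["frame"][:,:,::-1]);pickle.dump(c,open("w1.pkl","wb"))
for b in blobs(c,*RED,(0,0,640,400),.108,200):print(b)
E
```

```text
2.6 [0.5309 0.1291 0.1898] [0.08   0.1604 1.629  0.     1.3535 2.0758] (array([0.0006, 0.0009, 0.0978]), array([ 0.0006,  0.0012, -0.0059]))
(np.int32(1247), array([323.4611, 199.3697]), array([0.5332, 0.1249]), np.float64(2.724026408429734), array([12.7333, 70.5492]), array([0.5316, 0.1259]))
(np.int32(1591), array([ 32.8774, 240.6336]), array([0.601 , 0.3625]), np.float64(2.91282311268954), array([ 67.7902, 105.3951]), array([0.5967, 0.3571]))
```

View pics/w1.png

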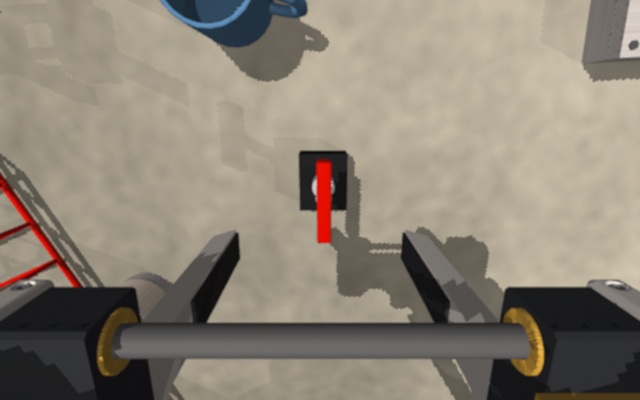

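The wrist view shows the bar upright from (323,160) to (323,243), between the two fingers. The holder is at (323,180). The bar is in line with the pads.

Request:
{"method": "send_rows", "body": {"moves": [[[-1, 0.001, 0.002, 0.03, 0, 0, -0.005], [-1, 0.001, 0.002, 0.06, 0, 0, -0.005], [-1, 0.001, 0.002, 0.085, 0, 0, -0.005], [-1, 0.001, 0.002, 0.098, 0, 0, -0.005], [0.5, 0.001, 0.002, 0.098, 0, 0, -0.005], [0.6, 0.001, 0.002, 0.098, 0, 0, -0.005], [1, 0.001, 0.002, 0.098, 0, 0, -0.005], [1, 0.001, 0.002, 0.098, 0, 0, -0.005], [1, 0.001, 0.002, 0.098, 0, 0, -0.005], [1, 0.001, 0.002, 0.098, 0, 0, -0.005]]], "newtons": 50}}

```text
clock: 3.9
eef_pos: [0.5316, 0.1269, 0.0926]
tool_rot: [-0.0, 0.978, -0.207, 0.0]
contact_force: [-0.5, 0.0, -1.4]
width: 0.0374
gripper_force: 0.0
```

Request:
{"method": "send_rows", "body": {"moves": [[[1, 0, 0, 0, 0, 0, 0], [1, 0, 0, 0, 0, 0, 0]]]}}

```text
clock: 4.15
eef_pos: [0.5315, 0.1269, 0.0924]
tool_rot: [0.0, 0.978, -0.207, -0.0]
contact_force: [0.3, 0.3, 0.4]
width: 0.0178
gripper_force: 0.0
```

Request:
{"method": "send_rows", "body": {"moves": [[[1, 0, 0, 0, 0, 0, 0], [1, 0, 0, 0, 0, 0, 0], [1, 0, 0, 0, 0, 0, 0], [1, 0, 0, 0, 0, 0, 0]]]}}

```text
clock: 4.65
eef_pos: [0.5314, 0.1268, 0.0924]
tool_rot: [0.0, 0.978, -0.207, -0.0]
contact_force: [0.7, 0.3, -0.4]
width: 0.0115
gripper_force: 50.0
```

Request:
{"method": "send_rows", "body": {"moves": [[[1, 0, 0, -0.01, 0, 0, 0], [1, 0, 0, -0.02, 0, 0, 0], [1, 0, 0, -0.035, 0, 0, 0], [1, 0, 0, -0.05, 0, 0, 0], [1, 0, 0, -0.07, 0, 0, 0], [1, 0, 0, -0.07, 0, 0, 0]]]}}

```text
clock: 5.4
eef_pos: [0.5335, 0.1271, 0.1653]
tool_rot: [-0.001, 0.978, -0.207, 0.003]
contact_force: [-0.0, -0.1, -1.4]
width: 0.0119
gripper_force: 50.0
```

```bash
python3 - <<'E'
from plant import arm;from h import *
import pickle
np.set_printoptions(precision=4,suppress=True)
s=arm.state();print(s["clock"],s["eef_pos"],s["width"],s["contact_force"],delta(s,[.5603,-.236,.165],1.05))
c=arm.snapshot("wrist");pickle.dump(c,open("w2.pkl","wb"));cv2.imwrite("pics/w2.png",c["frame"][:,:,::-1])
E
```

```text
5.4 [0.5335 0.1271 0.1653] 0.011852043721466407 [-0.0064 -0.117  -1.4223] (array([0.1713, 0.3213, 0.0003]), array([ 0.0014, -0.006 , -1.4661]))
```

View pics/w2.png

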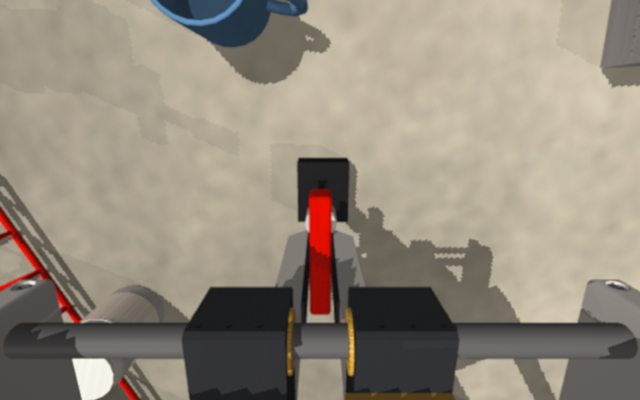

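The wrist view shows the key lifted and upright between the pads, with its bar from (320,190) to (320,313). The empty slot of the holder shows at (323,185). Next I measure where the bar sits along tool x.

```bash
python3 - <<'E'
from plant import arm;from h import *
import pickle
np.set_printoptions(precision=4,suppress=True)
s=arm.state();c=pickle.load(open("w2.pkl","rb"))
hsv=cv2.cvtColor(c["frame"],cv2.COLOR_RGB2HSV)
m=((hsv[...,0]<8)|(hsv[...,0]>172))&(hsv[...,1]>150);m[:,:290]=0;m[:,350:]=0
v,u=np.nonzero(m);print(v.min(),v.max(),u.min(),u.max())
R0=Ro.from_quat(s["tool_rot"],scalar_first=True)
print("cam in tool",R0.inv().apply(-c["R"].T@c["t"]-s["eef_pos"]), "axis",R0.inv().apply(c["R"][2]))
zt=s["eef_pos"][2]+.0156
for r in(v.min(),v.max()+1):
    uu=u[abs(v-r)<3].mean()+.5
    for z in (zt,zt-.018):print(r,uu,R0.inv().apply(ray(c,(uu,r),z)-s["eef_pos"]))
t=arm.snapshot("top");pickle.dump(t,open("t2.pkl","wb"))
E
```

```text
188 313 308 332
cam in tool [ 0.0797 -0.0004 -0.1807] axis [-0.2693 -0.001   0.9631]
188 320.5769230769231 [[ 0.0387 -0.0003 -0.0155]]
188 320.5769230769231 [[ 0.0343 -0.0003  0.0025]]
314 320.5 [[-0.035  -0.0004 -0.0157]]
314 320.5 [[-0.0475 -0.0004  0.0023]]
```

Request:
{"method": "send_rows", "body": {"moves": [[[1, 0.017, 0.032, 0, 0, 0, -0.14], [1, 0.035, 0.065, 0, 0, 0, -0.29], [1, 0.052, 0.097, 0, 0, 0, -0.44], [1, 0.07, 0.13, 0, 0, 0, -0.59], [1, 0.088, 0.164, 0, 0, 0, -0.74], [1, 0.105, 0.197, 0, 0, 0, -0.89], [1, 0.123, 0.23, 0, 0, 0, -1.04], [1, 0.14, 0.262, 0, 0, 0, -1.19], [1, 0.157, 0.294, 0, 0, 0, -1.33], [1, 0.171, 0.321, 0, 0, 0, -1.466]]]}}

```text
clock: 6.75
eef_pos: [0.5573, -0.2369, 0.1609]
tool_rot: [-0.001, 0.864, 0.503, -0.001]
contact_force: [-0.3, 0.6, -2.6]
width: 0.0118
gripper_force: 50.0
```

Request:
{"method": "send_rows", "body": {"moves": [[[1, 0, 0, 0, 0, 0, 0], [1, 0, 0, 0, 0, 0, 0]]]}}

```text
clock: 7.0
eef_pos: [0.5574, -0.2349, 0.1613]
tool_rot: [-0.001, 0.866, 0.501, -0.0]
contact_force: [0.5, 0.4, -3.0]
width: 0.0114
gripper_force: 50.0
```

```bash
python3 - <<'E'
from plant import arm;from h import *
import pickle
np.set_printoptions(precision=4,suppress=True)
s=arm.state();print(s["clock"],s["eef_pos"],s["joint_positions"],s["width"],s["contact_force"],delta(s,[.5603,-.236,.165],1.05))
c=arm.snapshot("wrist");pickle.dump(c,open("w3.pkl","wb"));cv2.imwrite("pics/w3.png",c["frame"][:,:,::-1])
for b in blobs(c,*RED,(0,0,640,400),.046,60):print(b)
for b in blobs(c,*GRN,(0,0,640,400),.046,60):print("g",b)
E
```

```text
7.0 [ 0.5574 -0.2349  0.1613] [-0.5422  0.3082  1.509   0.0007  1.327  -0.0202] 0.011422537109857933 [ 0.5291  0.4289 -3.0054] (array([ 0.0005,  0.003 , -0.0037]), array([-0.0026, -0.0007, -0.0013]))
(np.int32(143), array([397.4965, 175.1329]), array([ 0.626 , -0.2544]), np.float64(1.4784722035499398), array([13.5912, 10.7961]), array([ 0.6266, -0.2543]))
(np.int32(198), array([360.3788, 189.0152]), array([ 0.5911, -0.2491]), np.float64(2.7790687000019902), array([ 6.5286, 25.2419]), array([ 0.5911, -0.2492]))
(np.int32(2689), array([319.7966, 250.2886]), array([ 0.5283, -0.2842]), np.float64(1.0435413637400428), array([130.8644,  21.6499]), array([ 0.5269, -0.2876]))
(np.int32(198), array([286.4545, 199.5808]), array([ 0.5276, -0.2241]), np.float64(2.7666933464798023), array([ 6.9989, 25.6839]), array([ 0.5276, -0.2243]))
g (np.int32(98), array([317.6429, 157.5204]), array([ 0.5719, -0.2049]), np.float64(1.1925665500800002), array([17.2433,  4.3554]), array([ 0.5718, -0.205 ]))
```

View pics/w3.png

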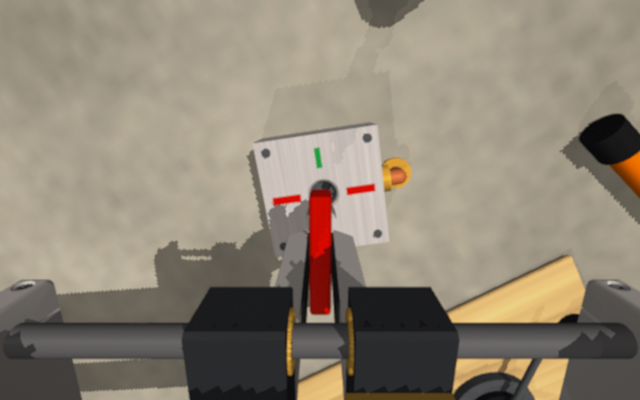

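The wrist view shows the key above the valve hole at (323,188), the red marks at (360,189) and (286,200), and a green one at (318,157). The wrist measurement puts the hole within about 1 mm of the other two cameras' result.

Request:
{"method": "send_rows", "body": {"moves": [[[1, 0, 0.003, 0.01, 0, 0, 0], [1, 0, 0.003, 0.02, 0, 0, 0], [1, 0, 0.003, 0.03, 0, 0, 0], [1, 0, 0.003, 0.033, 0, 0, 0], [1, 0, 0.003, 0.033, 0, 0, 0], [1, 0, 0.003, 0.033, 0, 0, 0]]]}}

```text
clock: 7.8
eef_pos: [0.561, -0.2376, 0.1299]
tool_rot: [0.0, 0.865, 0.501, 0.0]
contact_force: [-0.5, -0.1, -2.5]
width: 0.0119
gripper_force: 50.0
```

```bash
python3 - <<'E'
from plant import arm;from h import *
np.set_printoptions(precision=4,suppress=True)
s=arm.state();print(s["clock"],s["eef_pos"],s["contact_force"],delta(s,[.5598,-.2364,.118],1.05))
E
```

```text
7.8 [ 0.561  -0.2376  0.1299] [-0.5342 -0.1399 -2.4962] (array([ 0.0004, -0.0017,  0.0119]), array([ 0.0009,  0.    , -0.0003]))
```

Request:
{"method": "send_rows", "body": {"moves": [[[1, 0, -0.0015, 0.003, 0, 0, 0], [1, 0, -0.0015, 0.006, 0, 0, 0], [1, 0, -0.0015, 0.009, 0, 0, 0], [1, 0, -0.0015, 0.012, 0, 0, 0], [1, 0, -0.0015, 0.012, 0, 0, 0]]]}}

```text
clock: 8.43
eef_pos: [0.5592, -0.2363, 0.1169]
tool_rot: [-0.0, 0.865, 0.501, -0.0]
contact_force: [-0.3, 0.2, -1.8]
width: 0.0114
gripper_force: 50.0
```

Request:
{"method": "send_rows", "body": {"moves": [[[1, 0, 0, 0.002, 0, 0, 0], [1, 0, 0, 0.004, 0, 0, 0], [1, 0, 0, 0.006, 0, 0, 0], [1, 0, 0, 0.007, 0, 0, 0], [1, 0, 0, 0.007, 0, 0, 0]]]}}

```text
clock: 9.05
eef_pos: [0.5594, -0.2365, 0.1103]
tool_rot: [-0.0, 0.865, 0.501, 0.0]
contact_force: [1.4, 0.9, -2.3]
width: 0.0113
gripper_force: 50.0
```

Request:
{"method": "send_rows", "body": {"moves": [[[1, 0, 0, 0.0005, 0, 0, 0], [1, 0, 0, 0.001, 0, 0, 0], [1, 0, 0, 0.001, 0, 0, 0]]]}}

```text
clock: 9.43
eef_pos: [0.5597, -0.2367, 0.1102]
tool_rot: [0.0, 0.865, 0.501, 0.0]
contact_force: [-0.9, 2.4, 3.1]
width: 0.0116
gripper_force: 50.0
```

Request:
{"method": "send_rows", "body": {"moves": [[[1, 0, 0, 0.0003, 0, 0, 0.05], [1, 0, 0, 0.0003, 0, 0, 0.1], [1, 0, 0, 0.0003, 0, 0, 0.15], [1, 0, 0, 0.0003, 0, 0, 0.2], [1, 0, 0, 0.0003, 0, 0, 0.2]]]}}

```text
clock: 10.05
eef_pos: [0.5608, -0.2372, 0.1102]
tool_rot: [0.001, 0.911, 0.412, 0.001]
contact_force: [1.7, 1.4, 3.3]
width: 0.0116
gripper_force: 50.0
```

Request:
{"method": "send_rows", "body": {"moves": [[[1, 0, 0, 0.0002, 0, 0, 0.05], [1, 0, 0, 0.0002, 0, 0, 0.1], [1, 0, 0, 0.0002, 0, 0, 0.15], [1, 0, 0, 0.0002, 0, 0, 0.15]]]}}

```text
clock: 10.55
eef_pos: [0.5608, -0.2374, 0.1101]
tool_rot: [0.001, 0.939, 0.343, 0.001]
contact_force: [3.1, 0.4, 3.9]
width: 0.0115
gripper_force: 50.0
```

Request:
{"method": "send_rows", "body": {"moves": [[[1, 0, 0, 0, 0, 0, 0.05], [1, 0, 0, 0, 0, 0, 0.1], [1, 0, 0, 0, 0, 0, 0.15], [1, 0, 0, 0, 0, 0, 0.15]]]}}

```text
clock: 11.05
eef_pos: [0.5603, -0.2374, 0.11]
tool_rot: [0.001, 0.962, 0.272, 0.001]
contact_force: [2.1, 1.5, 5.6]
width: 0.0116
gripper_force: 50.0
```

Request:
{"method": "send_rows", "body": {"moves": [[[1, 0, 0, 0, 0, 0, 0.05], [1, 0, 0, 0, 0, 0, 0.1], [1, 0, 0, 0, 0, 0, 0.15], [1, 0, 0, 0, 0, 0, 0.15]]]}}

```text
clock: 11.55
eef_pos: [0.56, -0.2368, 0.1097]
tool_rot: [0.0, 0.98, 0.199, 0.001]
contact_force: [0.2, 1.0, 4.6]
width: 0.0113
gripper_force: 50.0
```

Request:
{"method": "send_rows", "body": {"moves": [[[1, 0, 0, 0, 0, 0, 0.05], [1, 0, 0, 0, 0, 0, 0.1], [1, 0, 0, 0, 0, 0, 0.15], [1, 0, 0, 0, 0, 0, 0.15]]]}}

```text
clock: 12.05
eef_pos: [0.5599, -0.237, 0.11]
tool_rot: [0.001, 0.992, 0.125, 0.0]
contact_force: [0.7, 0.3, 7.4]
width: 0.0116
gripper_force: 50.0
```

Request:
{"method": "send_rows", "body": {"moves": [[[1, 0, 0, 0, 0, 0, 0.05], [1, 0, 0, 0, 0, 0, 0.1], [1, 0, 0, 0, 0, 0, 0.1]]]}}

```text
clock: 12.42
eef_pos: [0.5598, -0.2372, 0.1101]
tool_rot: [0.001, 0.997, 0.076, 0.0]
contact_force: [0.8, 0.7, 6.9]
width: 0.0112
gripper_force: 50.0
```

Request:
{"method": "send_rows", "body": {"moves": [[[1, 0, 0, 0, 0, 0, 0.05], [1, 0, 0, 0, 0, 0, 0.1], [1, 0, 0, 0, 0, 0, 0.1]]]}}

```text
clock: 12.8
eef_pos: [0.5598, -0.2373, 0.1101]
tool_rot: [0.001, 1.0, 0.026, 0.0]
contact_force: [1.3, 0.0, 7.0]
width: 0.0116
gripper_force: 50.0
```

Request:
{"method": "send_rows", "body": {"moves": [[[1, 0, 0, -0.003, 0, 0, 0], [1, 0, 0, -0.003, 0, 0, -0.15], [1, 0, 0, -0.003, 0, 0, -0.3], [1, 0, 0, -0.003, 0, 0, -0.35], [1, 0, 0, -0.003, 0, 0, -0.35], [1, 0, 0, -0.003, 0, 0, -0.35]]]}}

```text
clock: 13.55
eef_pos: [0.5588, -0.236, 0.1108]
tool_rot: [-0.001, 0.98, 0.198, -0.001]
contact_force: [2.5, 1.9, -3.3]
width: 0.0113
gripper_force: 50.0
```

Request:
{"method": "send_rows", "body": {"moves": [[[1, 0, 0.001, 0, 0, 0, 0], [1, 0, 0.002, 0, 0, 0, 0], [1, 0, 0.003, 0, 0, 0, 0], [1, 0, 0.004, 0, 0, 0, 0], [1, 0, 0.004, 0, 0, 0, 0]]]}}

```text
clock: 14.18
eef_pos: [0.561, -0.2398, 0.1118]
tool_rot: [-0.001, 0.98, 0.199, 0.0]
contact_force: [1.9, 4.2, -2.1]
width: 0.0114
gripper_force: 50.0
```

Request:
{"method": "send_rows", "body": {"moves": [[[1, 0, -0.002, 0, 0, 0, 0], [1, 0, -0.004, 0, 0, 0, 0], [1, 0, -0.006, 0, 0, 0, 0], [1, 0, -0.008, 0, 0, 0, 0], [1, 0, -0.008, 0, 0, 0, 0]]]}}

```text
clock: 14.8
eef_pos: [0.5583, -0.2338, 0.1126]
tool_rot: [0.001, 0.98, 0.199, 0.0]
contact_force: [2.7, -0.8, -1.5]
width: 0.0114
gripper_force: 50.0
```

```bash
python3 - <<'E'
from h import *;import pickle
a=pickle.load(open("d0.pkl","rb"));c=pickle.load(open("w3.pkl","rb"))
out=[]
for f,(u,v),r in((a["top"]["frame"],(479,232),12),(a["scene"]["frame"],(174,229),12),(c["frame"],(323,188),18)):
    p=f[v-r:v+r,u-r:u+r].astype(float);p=np.clip((p/150)**.5*255,0,255).astype(np.uint8)
    out.append(cv2.resize(p,(260,260),interpolation=cv2.INTER_CUBIC))
cv2.imwrite("pics/hole.png",np.hstack(out)[:,:,::-1])
E
```

```text
(no output)
```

View pics/hole.png

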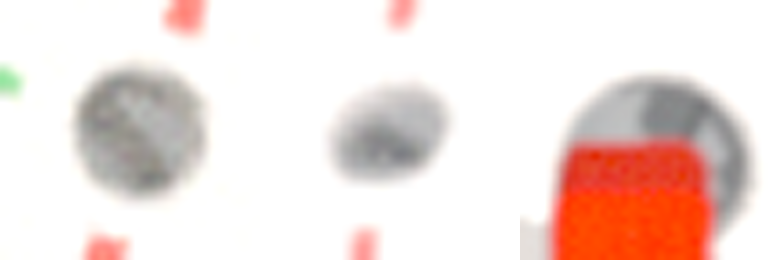

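The wrist crop shows a darker band, the slot, near its end at about (680,105). In the top crop a dark diagonal runs from upper left to lower right. I'll turn both into an angle.

```bash
python3 - <<'E'
from h import *;import pickle
np.set_printoptions(precision=4,suppress=True)
c=pickle.load(open("w3.pkl","rb"))
C=np.array([.5596,-.2366,.034])
p=c["R"]@C+c["t"];print("centre px",c["fx"]*p[0]/p[2]+c["cx"],c["fy"]*p[1]/p[2]+c["cy"])
for x,y in((645,105),(640,130),(710,105),(698,130)):
    uv=((x-520)/7.222+305-.5,y/7.222+170-.5)
    print((x,y),(ray(c,uv,.034)-C)[0,:2]*1000)
for n,q in(("l",((645,105),(640,130))),("r",((710,105),(698,130)))):
    P=[ray(c,((x-520)/7.222+304.5,y/7.222+169.5),.034)[0] for x,y in q];d=P[0]-P[1];print(n,np.arctan2(d[1],d[0]))
E
```

```text
centre px 323.3549419281288 190.87845167278383
(645, 105) [2.047  6.5017]
(640, 130) [-0.1945  3.9158]
(710, 105) [9.3971 2.2703]
(698, 130) [6.3834 0.1294]
l 0.8566257978967706
r 0.6176664777040664
```

Request:
{"method": "send_rows", "body": {"moves": [[[1, 0.0005, 0.0036, 0, 0, 0, -0.13], [1, 0.0005, 0.0036, 0, 0, 0, -0.26], [1, 0.0005, 0.0036, 0, 0, 0, -0.4], [1, 0.0005, 0.0036, 0, 0, 0, -0.4], [1, 0.0005, 0.0036, 0, 0, 0, -0.4]]]}}

```text
clock: 15.42
eef_pos: [0.559, -0.2358, 0.1115]
tool_rot: [-0.001, 0.921, 0.388, -0.001]
contact_force: [0.7, 0.0, -3.3]
width: 0.0116
gripper_force: 50.0
```

```bash
python3 - <<'E'
from plant import arm;from h import *
np.set_printoptions(precision=4,suppress=True)
for i in range(4):
    s=arm.state();print(s["clock"],s["eef_pos"],s["contact_force"],*delta(s,[.5599,-.2368,.11],.8));arm.snapshot("top")
E
```

```text
15.425 [ 0.559  -0.2358  0.1115] [ 0.694   0.006  -3.3196] [-0.0001  0.0014  0.0015] [-0.0017  0.0008 -0.0021]
15.475 [ 0.5591 -0.2359  0.1116] [ 0.1833  0.8674 -2.4085] [-0.0001  0.0012  0.0016] [-0.0012  0.0008 -0.0017]
15.525 [ 0.5593 -0.2361  0.1117] [-0.5879  0.7071 -2.2419] [-0.0001  0.001   0.0017] [-0.0008  0.0007 -0.0013]
15.575 [ 0.5594 -0.2361  0.1118] [ 0.4832  0.6026 -2.3348] [-0.0001  0.0009  0.0018] [-0.0006  0.0007 -0.0011]
```

Request:
{"method": "send_rows", "body": {"moves": [[[1, 0, 0.0004, 0.001, 0, 0, 0], [1, 0, 0.0004, 0.002, 0, 0, 0], [1, 0, 0.0004, 0.003, 0, 0, 0], [1, 0, 0.0004, 0.003, 0, 0, 0.04], [1, 0, 0.0004, 0.003, 0, 0, 0.08], [1, 0, 0.0004, 0.003, 0, 0, 0.08]]]}}

```text
clock: 16.38
eef_pos: [0.5607, -0.2368, 0.11]
tool_rot: [0.001, 0.936, 0.352, 0.001]
contact_force: [-0.7, 0.7, 3.6]
width: 0.0114
gripper_force: 50.0
```

Request:
{"method": "send_rows", "body": {"moves": [[[1, 0, -0.0006, 0, 0, 0, 0], [1, 0, -0.0012, 0, 0, 0, 0], [1, 0, -0.0012, 0, 0, 0, 0.04], [1, 0, -0.0012, 0, 0, 0, 0.08], [1, 0, -0.0012, 0, 0, 0, 0.08]]]}}

```text
clock: 17.0
eef_pos: [0.5586, -0.235, 0.1079]
tool_rot: [-0.001, 0.949, 0.315, -0.0]
contact_force: [1.1, -0.4, -1.3]
width: 0.0115
gripper_force: 50.0
```

It dropped into the slot, so I follow it down.

Request:
{"method": "send_rows", "body": {"moves": [[[1, 0, 0, 0.002, 0, 0, 0], [1, 0, 0, 0.004, 0, 0, 0], [1, 0, 0, 0.006, 0, 0, 0], [1, 0, 0, 0.008, 0, 0, 0], [1, 0, 0, 0.008, 0, 0, 0]]]}}

```text
clock: 17.62
eef_pos: [0.5589, -0.2352, 0.1005]
tool_rot: [-0.0, 0.949, 0.314, -0.0]
contact_force: [-0.1, -0.7, -3.2]
width: 0.0114
gripper_force: 50.0
```

Request:
{"method": "send_rows", "body": {"moves": [[[1, 0, 0, 0.002, 0, 0, 0], [1, 0, 0, 0.0035, 0, 0, 0], [1, 0, 0, 0.0035, 0, 0, 0]]]}}

```text
clock: 18.0
eef_pos: [0.559, -0.2354, 0.0972]
tool_rot: [-0.0, 0.949, 0.314, -0.0]
contact_force: [0.6, -0.2, -3.2]
width: 0.0117
gripper_force: 50.0
```

Request:
{"method": "send_rows", "body": {"moves": [[[1, 0, 0, 0.001, 0, 0, 0.08], [1, 0, 0, 0.001, 0, 0, 0.17], [1, 0, 0, 0.001, 0, 0, 0.26], [1, 0, 0, 0.001, 0, 0, 0.35], [1, 0, 0, 0.001, 0, 0, 0.45], [1, 0, 0, 0.001, 0, 0, 0.5], [1, 0, 0, 0.001, 0, 0, 0.5]]]}}

```text
clock: 18.88
eef_pos: [0.5595, -0.2359, 0.0966]
tool_rot: [0.0, 0.998, 0.07, 0.0]
contact_force: [0.7, -1.0, -3.7]
width: 0.0113
gripper_force: 50.0
```

```bash
python3 - <<'E'
from plant import arm;from h import *
np.set_printoptions(precision=4,suppress=True)
s=arm.state();print(s["clock"],s["eef_pos"],s["contact_force"],s["torque"],*delta(s,[.5595,-.236,.0965],-.366))
E
```

```text
18.875 [ 0.5595 -0.2359  0.0966] [ 0.6571 -1.0171 -3.7168] [-0.279  -0.0617  0.0575] [-0.      0.0001  0.0001] [ 0.0008 -0.0008  0.5066]
```

Request:
{"method": "send_rows", "body": {"moves": [[[1, 0, 0, 0, 0, 0, 0.1], [1, 0, 0, 0, 0, 0, 0.2], [1, 0, 0, 0, 0, 0, 0.3], [1, 0, 0, 0, 0, 0, 0.38], [1, 0, 0, 0, 0, 0, 0.44], [1, 0, 0, 0, 0, 0, 0.48], [1, 0, 0, 0, 0, 0, 0.505], [1, 0, 0, 0, 0, 0, 0.505]]]}}

```text
clock: 19.88
eef_pos: [0.5595, -0.2358, 0.0966]
tool_rot: [0.0, 0.983, -0.181, 0.0]
contact_force: [1.5, -1.9, -3.5]
width: 0.0116
gripper_force: 50.0
```

```bash
python3 - <<'E'
from plant import arm;from h import *
np.set_printoptions(precision=4,suppress=True)
s=arm.state();print(s["clock"],s["eef_pos"],s["contact_force"],s["torque"],s["width"],*delta(s,[.5595,-.236,.0965],-.37))
t=arm.snapshot("top")
for b in blobs(t,*RED,(450,200,520,275),.078+.046,30):print(b)
E
```

```text
19.875 [ 0.5595 -0.2358  0.0966] [ 1.4558 -1.9408 -3.5475] [-0.3872 -0.1874  0.1138] 0.011580630994802409 [0.0001 0.0002 0.0001] [ 0.0005 -0.0009  0.0054]
(np.int32(106), array([486.8962, 240.6509]), array([ 0.5385, -0.2188]), np.float64(2.7645793770921236), array([14.302 , 27.6413]), array([ 0.5392, -0.2189]))
(np.int32(37), array([474.7568, 247.2162]), array([ 0.5263, -0.1953]), np.float64(2.776743912395089), array([ 5.7982, 20.9249]), array([ 0.5266, -0.1954]))
```

Request:
{"method": "send_rows", "body": {"moves": [[[1, 0, 0, 0.0005, 0, 0, 0], [0, 0, 0, 0.0005, 0, 0, 0], [-0.5, 0, 0, 0, 0, 0, 0], [-1, 0, 0, 0, 0, 0, 0], [-1, 0, 0, 0, 0, 0, 0], [-1, 0, 0, 0, 0, 0, 0], [-1, 0, 0, 0, 0, 0, 0]]]}}

```text
clock: 20.8
eef_pos: [0.5592, -0.2354, 0.0964]
tool_rot: [-0.0, 0.983, -0.182, -0.0]
contact_force: [-0.4, -0.3, -1.1]
width: 0.0684
gripper_force: 0.0
```

Request:
{"method": "send_rows", "body": {"moves": [[[-1, 0, 0, -0.01, 0, 0, 0], [-1, 0, 0, -0.03, 0, 0, 0], [-1, 0, 0, -0.06, 0, 0, 0], [-1, 0, 0, -0.09, 0, 0, 0], [-1, 0, 0, -0.12, 0, 0, 0], [-1, 0, 0, -0.12, 0, 0, 0], [-1, 0, 0, -0.12, 0, 0, 0]]]}}

```text
clock: 21.68
eef_pos: [0.5589, -0.2352, 0.2162]
tool_rot: [-0.0, 0.983, -0.182, -0.0]
contact_force: [0.2, 0.1, -0.3]
width: 0.0941
gripper_force: 0.0
```

```bash
python3 - <<'E'
from plant import arm;from h import *
np.set_printoptions(precision=4,suppress=True)
s=arm.state();print(s["clock"],s["eef_pos"],s["contact_force"],s["width"])
c=arm.snapshot("wrist");cv2.imwrite("pics/w5.png",c["frame"][:,:,::-1])
for b in blobs(c,*RED,(0,0,640,400),.111,60):print(b)
v,u=200,320
r=c["range_z"]
b=max(blobs(c,*RED,(200,100,440,300),.111,60),key=lambda b:b[0]);u,v=b[1].round().astype(int)
z=r[v,u];print("bar top",c["R"].T@(np.array([(u-c["cx"])/c["fx"]*z,(v-c["cy"])/c["fy"]*z,z])-c["t"]))
E
```

```text
21.675 [ 0.5589 -0.2352  0.2162] [ 0.2109  0.0907 -0.2797] 0.09409612306957825
(np.int32(135), array([321.7926, 108.5704]), array([ 0.6286, -0.2635]), np.float64(2.914574396624539), array([ 9.0355, 10.3551]), array([ 0.6287, -0.2638]))
(np.int32(1107), array([321.0524, 188.654 ]), array([ 0.5649, -0.2385]), np.float64(2.789487262592048), array([11.3823, 87.4416]), array([ 0.5673, -0.2392]))
bar top [ 0.5652 -0.2385  0.1113]
```

View pics/w5.png

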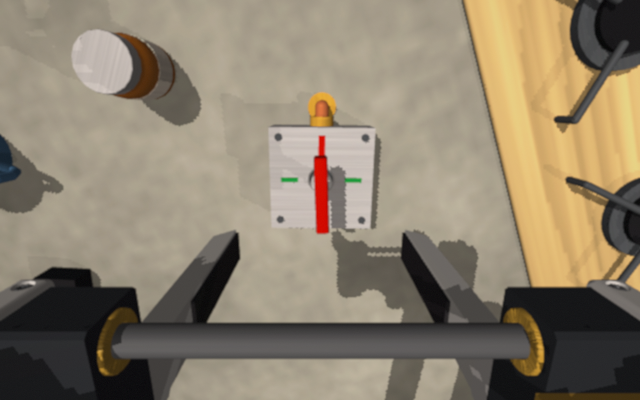

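The view shows the key upright in the valve, with its bar (321,157)-(322,233) in line with the red mark at (321,145). The bar top at 0.111 m means it is fully seated, and the gripper is clear.

```bash
python3 -c "
from plant import arm
print(arm.job_done())"
```

```text
the job is handed in; nothing more can be done
None
```

The gas valve is turned to its shut stop: the T-key is released and fully down in the valve, its bar within about 0.02 rad of the red marks, and the arm never went near the mug, jar or can; handed in at about 22 s, verdict not shown.

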